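Hold the reading lens in focus over the uncovered specimen tin

TASK

One of the three specimen tins on the grey tray has been left without its lid. Pick the reading lens off its wooden rest by the handle, without a finger on the lens, and hold it level and centred over that open tin, with the lens at the focal height marked by the pointer of the height gauge. Keep it clear of tray and gauge, disturb none of the things around, and finish while still holding the lens steady there.

Things in the scene. Friction and masses are not known exactly. Their poses are not given: they have to be found in the camera images.
- loupe: Reading lens, 0.15 kg, loose, lying level on its rest, lens overhanging. Flat-sided black handle, 16 mm wide (y), 14 mm thick (z), flat from x = -52 to +40 mm, then a steel neck; 10 mm steel cap at the tail. Origin: grip point on the handle's centre line, midway between the rest's saddles. +x runs along the handle to the lens, z up. Centre of mass about 20 mm ahead (+x) of the origin.
- lens: The round lens of the reading lens, fixed to it: glass in a steel rim, 72 mm across, rim 10 mm thick. Origin: centre of the glass, 90 mm along +x from the loupe's origin and at the same level; axes parallel to the loupe's, z square to the glass (up while it is level).
- rest: Fixed wooden rest of the reading lens, base 126 x 54 x 10 mm. Two saddles at x = -42 and +42 mm, each 12 mm thick and 40 mm wide, with a 20 mm wide notch open at the top: notch floor 28 mm, tops 39 mm above the worktop. 72 mm are free between the saddles. Origin: centre of its underside, right below the loupe's origin at the start.
- tray: Fixed grey tray 74 x 206 x 12 mm with a raised border, carrying three fixed aluminium tins, 46 mm across, in a row along its y, 62 mm apart; rims 34 mm above the worktop. Two tins have lids, the third is open, a small brown stone in it; which one varies. Origin: centre of its underside. The height gauge stands on its +x side.
- tin_1 (a point): Centre of the inner floor of the tin at the tray's -y end, 14 mm above the worktop.
- tin_2 (a point): Centre of the inner floor of the middle tin, 14 mm above the worktop.
- tin_3 (a point): Centre of the inner floor of the tin at the tray's +y end, 14 mm above the worktop.
- lid_1: Loose flat aluminium lid, 50 mm across, lying on one of the tins; its top is 37 mm above the worktop. Origin: on its axis, at the height of the tin's rim.
- lid_2: A lid like lid_1, lying on another tin. The tin with neither lid_1 nor lid_2 on it is the open one (a third lid lies upside down on the worktop beside the tray).
- gauge: Fixed steel height gauge behind the tray (+x side): base 60 x 50 x 16 mm, upright graduated beam 18 mm wide, top 188 mm above the worktop, a sliding aluminium cursor block 28 mm high with a pointer toward the tray. Origin: foot of the beam at worktop level; its z is up.
- pointer (a point): Tip of the gauge's pointer, which sticks out 40 mm from the beam at mid-height of the cursor block. Its height, 85 to 135 mm above the worktop, is the focal height: the centre of the lens is to be at the same height. The cursor stays where it is unless pushed.
- tape_roll: Bystander: roll of tape lying flat, 60 mm across, 19 mm high. Origin: centre of its underside.
- blower: Bystander: standing rubber bulb blower, 51 mm across, 96 mm high. Origin: centre of its underside.
- slide_box: Bystander: closed wooden slide box, 101 x 165 x 47 mm. Origin: centre of its underside.

How it is judged:
By the outcome, as a careful person would: the job done as asked, in the order asked, and still so for the second after the job is handed in, while the arm keeps its last pose, push and grip.
It also fails if it takes over 35 s, if anything falls off the work surface, if the arm or the gripper's body presses on something with over 40 N, if the wrist force passes 120 N, or if a joint passes its speed limit or range.

ROBOT

A 6-joint arm with a two-finger parallel gripper is mounted at the origin on a cart in front of the work surface, level with it; the furniture and walls round the work are solid. World frame = base frame: x ahead of the robot, y to its left, z up, the work surface at z = 0. Lengths are in mm, angles in rad, forces in N, time in s.
With the tool pointing down it reaches from about 275 to 825 mm from the base axis. Payload 5.2 kg.
Tool frame: the origin (TCP) lies between the finger pads; the fingertips stand 8 mm ahead of it and the grasp point (between the pads) lies 11 mm behind it (tip_reach is the distance from the TCP to the fingertips, in mm); z points along the fingers, y is the line along which they close (so a half turn about z gives the same grasp; the last joint's range is limited). The gripper opens to 93 mm and grips with 3 to 60 N. Pads are 15 mm wide; open, the fingers measure 128 mm over their backs; the gripper's body (75 mm by 188 mm) begins 65 mm behind the grasp point.
Start: joints at [0.928, 0.259, 1.535, -0, 1.348, -0.203], TCP at [234.147, 497.675, 226.653] pointing down, gripper open.
Joint ranges: [-3.14, 3.14], [-0.91, 2.08], [0.19, 2.58], [-1.22, 4.36], [0.22, 2.71], [-3.12, 3.12]. Speed limits (rad/s): [2.57, 2.57, 3.14, 3.14, 3.14, 3.14].

INTERFACE

Orientations are given as a unit quaternion [x, y, z, w].
In Python, from rig import sense, camera, close_job, tip_reach gives the robot as it stands. The module is installed in compiled form; this text tells all that it offers.
- The arm moves only by the shell command python3 -m creep 'ROWS' [FORCE]. ROWS is JSON, a list of rows, each a list of 5 numbers: the closure, from 0 (fully open) to 1 (shut), then the shift along the tool's x, y, z in mm, then the turn about the tool's z in degrees. A call has 1 to 10 rows; each row is the pose to reach, as a shift and turn from the pose commanded when the call began, along the tool's axes at that moment; what a row does not reach only later rows make up. A row lasts 1/12 s, in which the tool goes at most 41.7 mm and 7.16 degrees, less where a joint would pass 70% of its speed; a pose out of reach is approached as far as the arm can. A call with a gripper value outside its range is refused whole. The fingers move at their own pace and stop on an object; FORCE is the grip in N (left out, the last holds). Time passes only in rows, so rows that repeat a pose let the fingers close. It gives the time, the measured TCP pose, the force, the opening and the grip force at its end, in the units of the state.
- sense(): the state, without advancing time (a new reading comes with each control period).
- camera(name): name is "side" or "top"; returns a dict with "image" (400x640x3 uint8, blue, green, red), "range_z" (400x640 float32, mm along the optical axis (not along the pixel's ray), 0 where there is no reading), "mtx" (3x3 intrinsics, pixels), "k1" (the pictures are not rectified: a ray, as slopes to the right and down, at radius r is drawn at 1 + k1 r^2 times it, then the intrinsics apply), "R" (3x3) and "t" (3): a world point X has camera coordinates R X + t. Camera axes: x right, y down, z forward; pixel columns grow to the right and rows downward; lengths in mm; the calibration is good to about 2 mm. A picture is of the moment at which its call begins.
- close_job(): hands the job in; it is judged then, once.
The state is a dict: "clock": time; "joints": joint angles; "qvel": joint speeds; "joint_efforts": joint torques, N m; "ee_pos": TCP position; "orientation": TCP orientation; "ft_force": force on the tool from outside, world axes, zero at the start; "moment": the same for the moment, N m; "finger_gap": opening from 0.0 (shut) to 1.0 (fully open); "finger_force": force on a finger pad.
Only numpy, scipy, OpenCV 4.12 (cv2) and the standard library are available. Lean on these libraries where they do the work, as an engineer would, in place of code of your own. Each camera call takes 0.05 s, during which the arm holds its last target. There are 200 camera calls.

## Working session

There is one attempt and no reset: what is moved stays moved. The work goes in short steps, Python scripts to look and compute and a shell command to move; the robot and the scene stay as the last step left them, time stands still between calls to the robot, and variables do not carry over. Pictures are saved under pics/ and viewed, at most 10 in all, crops included, and the job is handed in when it is done.

```bash
mkdir -p pics; cat > h.py <<'E'
import numpy as np, cv2
from rig import sense, camera
def cam(n):
    c=camera(n); 
    for k in ("mtx","R","t"): c[k]=np.array(c[k],float)
    return c
def und(c,uv):
    m=c["mtx"]; p=(np.atleast_2d(uv)-[m[0,2],m[1,2]])/[m[0,0],m[1,1]]
    s=p.copy()
    for _ in range(20): s=p/(1+c["k1"]*(s**2).sum(1,keepdims=True))
    return s
def ray(c,uv):
    d=np.c_[und(c,uv),np.ones(len(np.atleast_2d(uv)))]@c["R"]
    return -c["R"].T@c["t"].ravel(), d
def onz(c,uv,z):
    o,d=ray(c,uv); return o+d*((z-o[2])/d[:,2:])
def cloud(c):
    v,u=np.mgrid[:400,:640]; uv=np.c_[u.ravel(),v.ravel()].astype(float)
    s=np.c_[und(c,uv),np.ones(len(uv))]*c["range_z"].reshape(-1,1)
    return ((s-c["t"].ravel())@c["R"]).reshape(400,640,3)
E
python3 - <<'E'
from h import *
import pickle
for n in("top","side"):
    c=cam(n); cv2.imwrite(f"pics/{n}0.png",c["image"]); pickle.dump(c,open(n+"0.pkl","wb"))
    print(n,c["mtx"].tolist(),c["k1"],(-c["R"].T@c["t"].ravel()).round(),c["R"].round(2).tolist())
print(sense())
E
```

```text
top [[416.25759617596754, 0.0, 316.45200560199663], [0.0, 416.25759617596754, 199.2262909434565], [0.0, 0.0, 1.0]] -0.07237756452354735 [ 422.   90. 1083.] [[0.01, -1.0, 0.04], [-0.99, -0.01, -0.12], [0.12, -0.03, -0.99]]
side [[408.1501216258585, 0.0, 314.9292574934002], [0.0, 408.1501216258585, 202.43081117302197], [0.0, 0.0, 1.0]] -0.0881144879464262 [ 384. -881.  742.] [[0.98, -0.2, -0.01], [-0.12, -0.54, -0.83], [0.16, 0.82, -0.56]]
{'clock': 0.1, 'joints': array([ 9.28207909e-01,  2.59281548e-01,  1.53597617e+00,  7.03901306e-06,
        1.34800691e+00, -2.02807897e-01]), 'qvel': array([-0.00019113,  0.00149556, -0.00389117, -0.00106697, -0.00079258,
        0.00048109]), 'joint_efforts': array([ 1.64671492e-03, -4.38209331e+01, -2.84644425e+01,  7.21364329e-02,
        3.62611294e-02, -5.97923417e-05]), 'ee_pos': array([233.84184904, 497.27855646, 225.8936697 ]), 'orientation': array([ 2.18123212e-01,  9.75920881e-01, -7.61003683e-04, -3.46072198e-04]), 'ft_force': array([-0.12978445, -0.91789755, -0.47413604]), 'moment': array([-0.01453247,  0.05752747, -0.01990107]), 'finger_force': 0.0, 'finger_gap': 1.0005314537181547}
```

View pics/top0.png

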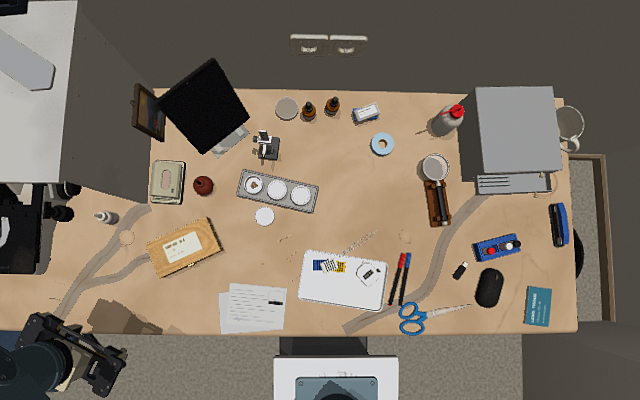

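View pics/side0.png

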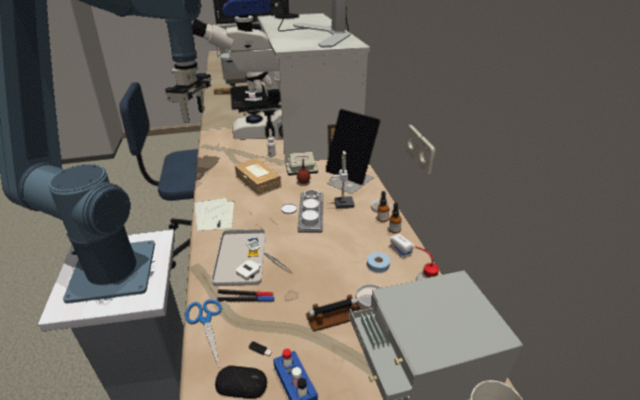

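The top view shows the lens ring at about (435,168) with its handle running to (438,222) on the rest. The tins are at (254,185), which is open with the stone, then (277,189) and (301,195). The gauge is at (266,148), and a grey cabinet stands to the right of the loupe.

```bash
python3 - <<'E'
from h import *
import pickle
t=pickle.load(open("top0.pkl","rb")); s=pickle.load(open("side0.pkl","rb"))
def crop(c,u0,v0,w,h,k): return cv2.resize(c["image"][v0:v0+h,u0:u0+w],(w*k,h*k),interpolation=cv2.INTER_CUBIC)
a=crop(t,400,140,80,100,5); b=crop(t,230,120,100,100,4)
d=crop(s,290,270,100,70,4); e=crop(s,290,140,90,100,4)
A=np.zeros((500,800,3),np.uint8);A[:500,:400]=a;A[:400,400:]=b
B=np.zeros((400,760,3),np.uint8);B[:280,:400]=d;B[:400,400:760]=e
cv2.imwrite("pics/ct.png",A);cv2.imwrite("pics/cs.png",B)
P=cloud(t)
for u,v in[(435,168),(437,190),(438,200),(438,215),(430,200),(254,185),(277,189),(301,195),(265,135),(500,120),(510,183),(470,170)]: print((u,v),P[v,u].round())
E
```

```text
(435, 168) [ 633. -253.   41.]
(437, 190) [ 576. -257.   39.]
(438, 200) [ 550. -258.   42.]
(438, 215) [ 514. -268.    9.]
(430, 200) [ 553. -247.   12.]
(254, 185) [585. 213.  27.]
(277, 189) [574. 153.  39.]
(301, 195) [560.  92.  35.]
(265, 135) [680. 175. 161.]
(500, 120) [ 732. -383.  147.]
(510, 183) [ 591. -437.   74.]
(470, 170) [ 623. -333.   74.]
```

View pics/ct.png

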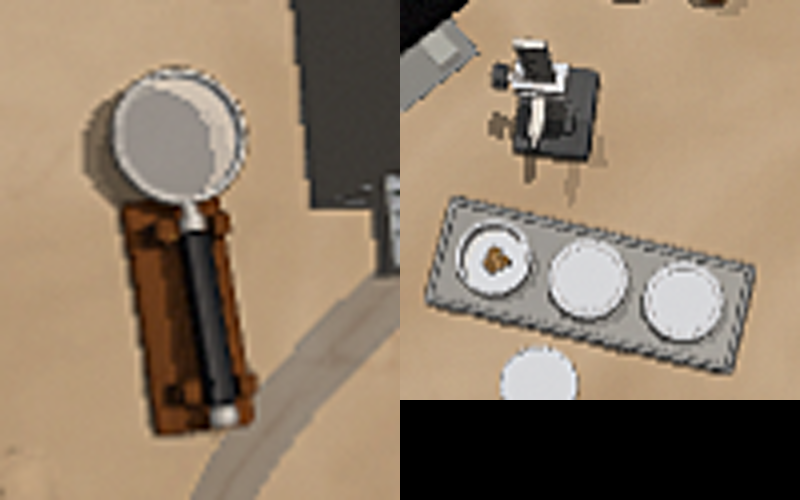

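View pics/cs.png

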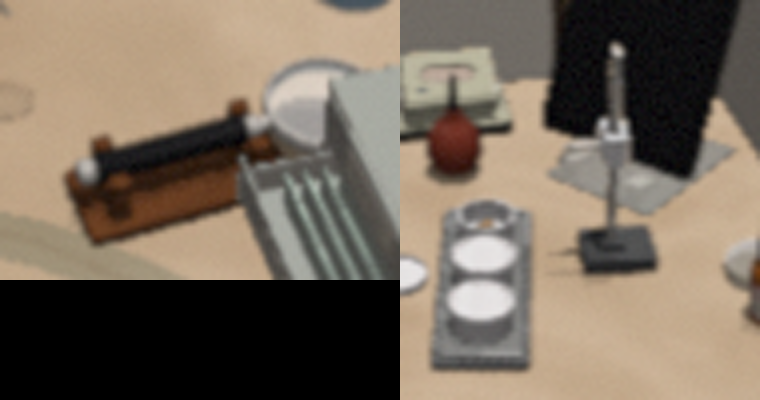

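The tool crop confirms the following:
- The open tin, with the stone, is at the +y end (tin_3).
- The lens centre is at about pixel (436,167).
- The handle runs from (440,186) to (445,220).

The pointer needs a closer look.

```bash
python3 - <<'E'
from h import *
import pickle
t=pickle.load(open("top0.pkl","rb")); s=pickle.load(open("side0.pkl","rb"))
def crop(c,u0,v0,w,h,k): return cv2.resize(c["image"][v0:v0+h,u0:u0+w],(w*k,h*k),interpolation=cv2.INTER_NEAREST)
A=np.zeros((560,800,3),np.uint8);A[:500,:400]=crop(t,245,123,40,50,10);A[:560,400:]=crop(s,325,145,40,56,10)
cv2.imwrite("pics/g.png",A)
P=cloud(t);Q=cloud(s)
print("top gauge pts z>50"); 
for v in range(128,162,2): print(v,[(u,*P[v,u].round().astype(int)) for u in range(257,274,3) if P[v,u,2]>25])
print("side")
for v in range(148,200,3): print(v,[(u,*Q[v,u].round().astype(int)) for u in range(328,352,3) if 560<Q[v,u,0]<720 and 100<Q[v,u,1]<260 and Q[v,u,2]>12])
# lens & handle
g=t["image"].astype(int)
m=((g.max(2)<75)).astype(np.uint8)
m2=np.zeros_like(m); m2[182:224,432:452]=m[182:224,432:452]
v,u=np.nonzero(m2); X=onz(t,np.c_[u,v].astype(float),42)
k=P[v,u,2]>30; X=X[k]
c=X.mean(0); w=np.linalg.svd(X-c)[2][0]; w*=np.sign(w[0])
print("handle",len(X),c,np.degrees(np.arctan2(w[1],w[0])),np.ptp((X-c)@w), ((X-c)@w).min(),((X-c)@w).max(),np.ptp((X-c)@[-w[1],w[0],0]))
E
```

```text
top gauge pts z>50
128 []
130 [(260, np.int64(684), np.int64(184), np.int64(188)), (263, np.int64(684), np.int64(178), np.int64(188))]
132 [(260, np.int64(681), np.int64(185), np.int64(180)), (263, np.int64(680), np.int64(178), np.int64(185)), (266, np.int64(680), np.int64(171), np.int64(183))]
134 [(260, np.int64(680), np.int64(186), np.int64(167)), (263, np.int64(680), np.int64(179), np.int64(167)), (266, np.int64(680), np.int64(172), np.int64(170))]
136 [(260, np.int64(680), np.int64(188), np.int64(152)), (263, np.int64(681), np.int64(181), np.int64(149)), (266, np.int64(679), np.int64(174), np.int64(153)), (269, np.int64(689), np.int64(170), np.int64(121))]
138 [(257, np.int64(687), np.int64(199), np.int64(108)), (260, np.int64(683), np.int64(191), np.int64(123)), (263, np.int64(680), np.int64(183), np.int64(132)), (266, np.int64(679), np.int64(175), np.int64(138)), (269, np.int64(684), np.int64(170), np.int64(120))]
140 [(257, np.int64(682), np.int64(199), np.int64(107)), (260, np.int64(678), np.int64(190), np.int64(123)), (263, np.int64(680), np.int64(184), np.int64(117)), (266
[... 2378 characters left out ...]
t64(254), np.int64(17))]
190 [(343, np.int64(681), np.int64(171), np.int64(60))]
193 [(343, np.int64(681), np.int64(170), np.int64(49))]
196 [(343, np.int64(683), np.int64(174), np.int64(35)), (346, np.int64(702), np.int64(205), np.int64(13)), (349, np.int64(709), np.int64(196), np.int64(18))]
199 [(337, np.int64(668), np.int64(193), np.int64(14)), (340, np.int64(675), np.int64(180), np.int64(21)), (343, np.int64(684), np.int64(176), np.int64(22)), (346, np.int64(696), np.int64(184), np.int64(15)), (349, np.int64(706), np.int64(183), np.int64(15))]
handle 275 [ 542.23887591 -265.24663987   42.        ] 6.346448081189521 99.24090962579984 -46.41121391540524 52.8296957103946 36.960571627054605
```

View pics/g.png

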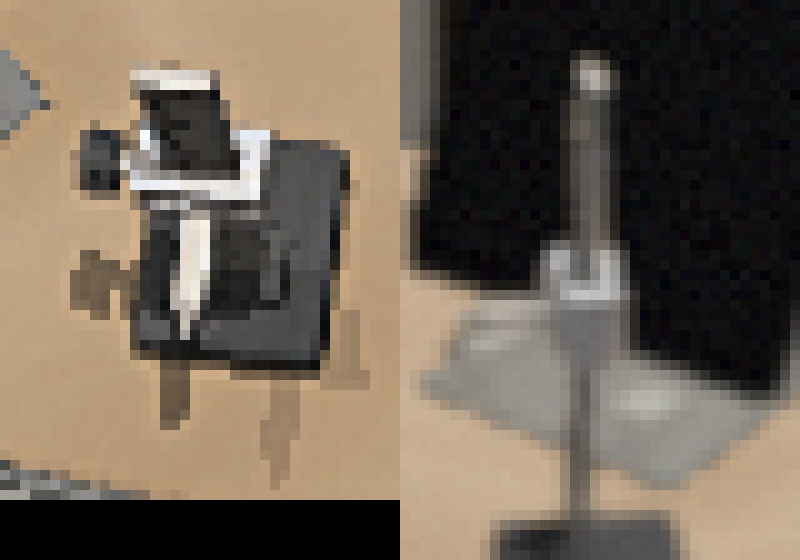

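The side crop shows the pointer starting at the cursor block, about (340,174). In the top view its tip is near (263,156). Range data puts the pointer at z ≈ 110. Next come exact positions and clearances.

```bash
python3 - <<'E'
from h import *
import pickle
t=pickle.load(open("top0.pkl","rb")); s=pickle.load(open("side0.pkl","rb"))
P=cloud(t);Q=cloud(s)
# pointer
g=t["image"].astype(int)
m=np.zeros((400,640),bool); m[146:157,261:267]=g[146:157,261:267].min(2)>110
print("pointer top z",m.sum(),np.median(P[m],0).round(1),P[m][:,2].mean().round(1),P[m].std(0).round(1))
m=np.zeros((400,640),bool);m[170:180,326:340]=True; m&=(Q[...,1]<215)&(Q[...,2]>60)
print("pointer side",m.sum(),np.median(Q[m],0).round(1)); 
# lens + handle from depth
m=np.zeros((400,640),bool); m[145:230,415:455]=True; m&=(P[...,2]>30)
L=m.copy(); L[181:]=False
v,u=np.nonzero(L); cnt=max(cv2.findContours(L.astype(np.uint8),0,1)[0],key=cv2.contourArea)
(e,ax,_)=cv2.fitEllipse(cv2.convexHull(cnt)); print("lens px",e,ax,onz(t,[e],38).round(1), P[L][:,2].mean())
h=(g.max(2)<60)&m; h[:186]=False
v,u=np.nonzero(h); X=onz(t,np.c_[u,v]*1.,42)
(c,wh,a)=cv2.minAreaRect(X[:,:2].astype(np.float32)); print("handle",c,wh,a)
vx,vy,x0,y0=cv2.fitLine(X[:,:2].astype(np.float32),cv2.DIST_HUBER,0,.01,.01).ravel();print("line",np.degrees(np.arctan2(vy,vx)),x0,y0)
# handle tail cap
w=(g.min(2)>130); w[:215]=False; w[228:]=False; w[:,:438]=False; w[:,450:]=False
v,u=np.nonzero(w); print("cap",len(u), onz(t,[[u.mean(),v.mean()]],40).round(1))
# lids and tin
W=((g.min(2)>185)).astype(np.uint8); W[:170]=0;W[212:]=0;W[:,:240]=0;W[:,322:]=0
for q in cv2.findContours(W,0,1)[0]:
    if cv2.contourArea(q)>50:
        e=cv2.fitEllipse(cv2.convexHull(q)); print("tin",np.round(e[0],1),np.round(e[1],1),onz(t,[e[0]],37).round(1))
Ws=(s["image"].min(2)>185).astype(np.uint8); Ws[:185]=0;Ws[230:]=0;Ws[:,:295]=0;Ws[:,:][:,330:]=0
for q in cv2.findContours(Ws,0,1)[0]:
    if cv2.contourArea(q)>30:
        e=cv2.fitEllipse(cv2.convexHull(q)); print("side lid",np.round(e[0],1),np.round(e[1],1),onz(s,[e[0]],37).round(1))
# tray by depth/outline grey
k=(P[...,0]>480)&(P[...,0]<780)&(P[...,1]<-290)&(P[...,1]>-420)&(P[...,2]>60)
print("cabinet",[(a,b,P[k&(P[...,2]>a)&(P[...,2]<b)][:,0].min().round(),P[k&(P[...,2]>a)&(P[...,2]<b)][:,1].max().round()) for a,b in((60,80),(80,110),(110,140),(140,180),(180,500)) if (k&(P[...,2]>a)&(P[...,2]<b)).any()])
E
```

```text
pointer top z 29 [656.6 182.1 109.2] 109.4 [6.8 2.1 2.3]
pointer side 29 [658.6 184.2 108.1]
lens px (434.88043212890625, 166.98558044433594) (27.21587371826172, 27.97520637512207) [[ 636.4 -254.1   38. ]] 46.883632240393865
handle (541.5145263671875, -259.9622497558594) (92.5617446899414, 34.43428039550781) 6.498854637145996
line 8.554035 541.4784 -265.9916
cap 12 [[ 491.5 -274.7   40. ]]
tin [300.4 194.6] [18.8 19.2] [[560.4  94.   37. ]]
tin [276.5 189. ] [18.7 19.1] [[574.  154.6  37. ]]
tin [254.  184.5] [14.9 17.8] [[585.  211.8  37. ]]
side lid [309.7 214.6] [ 9.  15.5] [[559.1  93.   37. ]]
side lid [310.4 203. ] [ 8.2 14.9] [[572.8 153.6  37. ]]
cabinet [(60, 80, np.float64(559.0), np.float64(-291.0)), (80, 110, np.float64(558.0), np.float64(-290.0)), (110, 140, np.float64(604.0), np.float64(-290.0)), (140, 180, np.float64(605.0), np.float64(-325.0))]
```

```bash
python3 - <<'E'
from h import *
import pickle
t=pickle.load(open("top0.pkl","rb")); s=pickle.load(open("side0.pkl","rb"))
P=cloud(t);Q=cloud(s)
for v in range(165,200,3): print(v,[tuple(P[v,u].round().astype(int).tolist()) for u in (458,464,470,476,482,488,500)])
print("side")
for v in range(280,345,8): print(v,[tuple(Q[v,u].round().astype(int).tolist()) for u in (352,360,368,374,380,390)])
from scipy.spatial.transform import Rotation as R
print(R.from_quat(sense()["orientation"]).as_matrix().round(3).tolist())
E
```

```text
165 [(650, -330, 3), (643, -333, 36), (636, -334, 74), (630, -337, 103), (622, -335, 140), (620, -346, 149), (622, -376, 147)]
168 [(643, -331, 0), (638, -337, 25), (629, -334, 71), (621, -333, 110), (615, -334, 141), (615, -348, 144), (614, -375, 150)]
171 [(634, -330, 1), (629, -336, 27), (621, -335, 69), (615, -337, 101), (608, -336, 137), (607, -347, 146), (608, -377, 144)]
174 [(626, -329, 1), (622, -337, 25), (613, -334, 70), (607, -335, 104), (604, -343, 121), (605, -359, 118), (604, -386, 125)]
177 [(618, -330, 0), (615, -340, 15), (606, -336, 65), (602, -341, 89), (601, -352, 100), (601, -368, 98), (602, -401, 95)]
180 [(609, -329, 2), (606, -337, 23), (604, -348, 35), (595, -341, 90), (597, -361, 78), (597, -378, 77), (594, -399, 98)]
183 [(601, -328, 1), (602, -346, 0), (602, -363, -2), (587, -341, 89), (589, -360, 80), (590, -378, 76), (590, -409, 77)]
186 [(593, -327, 3), (593, -343, 5), (594, -362, 0), (580, -341, 88), (580, -355, 91), (581, -374, 84), (582, -408, 78)]
189 [(585, -327, 4), (586, -346, -2), (585, -362, 0), (573, -342, 84), (574, -360, 78), (575, -377, 76
[... 730 characters left out ...]
(607, -271, 32), (624, -277, 35), (606, -355, 123), (609, -375, 144), (628, -380, 145)]
312 [(565, -342, 95), (582, -343, 91), (600, -341, 85), (615, -339, 79), (607, -386, 133), (621, -399, 145)]
320 [(560, -361, 93), (581, -351, 76), (592, -367, 92), (602, -373, 97), (606, -393, 119), (615, -416, 143)]
328 [(579, -308, -1), (575, -369, 74), (584, -390, 97), (603, -376, 76), (613, -383, 81), (611, -430, 138)]
336 [(574, -328, -2), (563, -407, 100), (583, -396, 81), (593, -403, 86), (605, -405, 86), (609, -439, 127)]
344 [(567, -352, 3), (561, -415, 85), (579, -411, 75), (585, -426, 94), (602, -417, 77), (610, -443, 108)]
[[-0.905, 0.426, -0.001], [0.426, 0.905, -0.001], [0.0, -0.002, -1.0]]
```

```bash
python3 -m creep '[[0,-30,-28,0,0],[0,-65,-61,2,0],[0.5,-100,-94,4,-3],[0.5,-135,-126,6,-7],[0.5,-170,-159,8,-11],[0.5,-205,-192,10,-15],[0.5,-240,-224,11,-19],[0.5,-270,-252,12,-23],[0.5,-290,-271,13,-27],[0.5,-300,-281,13,-30]]' 20
cat >> h.py <<'E'
from scipy.spatial.transform import Rotation as Rot
def go(p,yaw=None):
    s=sense(); M=Rot.from_quat(s["orientation"]).as_matrix()
    d=M.T@(np.array(p,float)-s["ee_pos"]); y=np.degrees(np.arctan2(M[1,0],M[0,0]))
    print("at",s["ee_pos"].round(1),"yaw",y.round(2),"shift",d.round(1),"turn",None if yaw is None else round(float(-((yaw-y+180)%360-180)),2),"tilt",M[2].round(4),"gap",s["finger_gap"],"clock",s["clock"],"F",s["ft_force"].round(1), s["joints"].round(2))
E
python3 -c "
from h import *
go([539.1,-267.5,200],188.3)"
```

```text
clock: 0.93
ee_pos: [386.1, 113.4, 213.5]
orientation: [-0.043, 0.999, -0.0, 0.0]
ft_force: [0.6, 0.4, -0.2]
finger_gap: 0.512
finger_force: 0.0
at [386.1 113.4 213.5] yaw -175.02 shift [-119.3 -392.7   13.6] turn -3.32 tilt [ 0.e+00 -3.e-04 -1.e+00] gap 0.5117054764108341 clock 0.9333 F [ 0.6  0.4 -0.2] [ 0.01 -0.    1.88 -0.    1.27 -1.65]
```

```bash
python3 -m creep '[[0.5,-9,-30,2,-1],[0.5,-20,-65,4,-2],[0.5,-31,-102,6,-3.3],[0.5,-43,-140,8,-3.3],[0.5,-54,-178,9,-3.3],[0.5,-66,-216,10,-3.3],[0.5,-78,-255,11,-3.3],[0.5,-89,-293,12,-3.3],[0.5,-100,-329,13,-3.3],[0.5,-109,-360,13,-3.3]]'
python3 -m creep '[[0.5,-5,-16,0,0],[0.5,-9,-28,0,0],[0.5,-10.3,-32.7,0,0],[0.5,-10.3,-32.7,0,0],[0.5,-10.3,-32.7,0,0],[0.5,-10.3,-32.7,0,0]]'
python3 - <<'E'
from h import *
go([539.1,-267.5,80],188.3)
import numpy as np
c=cam("side"); d=cam("top")
A=np.zeros((500,800,3),np.uint8)
A[:,:400]=cv2.resize(d["image"][140:240,400:480],(400,500),interpolation=2)
A[:400,400:]=cv2.resize(c["image"][245:345,290:390],(400,400),interpolation=2)
cv2.imwrite("pics/a1.png",A)
E
```

```text
clock: 1.77
ee_pos: [524.9, -236.4, 199.8]
orientation: [-0.07, 0.998, 0.0, -0.0]
ft_force: [1.4, -0.0, -0.7]
finger_gap: 0.499
finger_force: 0.0
clock: 2.27
ee_pos: [539.1, -263.7, 200.6]
orientation: [-0.071, 0.997, 0.0, -0.0]
ft_force: [0.3, 0.0, -0.3]
finger_gap: 0.501
finger_force: 0.0
at [ 539.1 -263.7  200.6] yaw -171.86 shift [  0.5  -3.8 120.6] turn -0.16 tilt [ 5.e-04  8.e-04 -1.e+00] gap 0.5012051635407565 clock 2.2667 F [ 0.3  0.  -0.3] [-0.64  0.37  1.45  0.    1.33 -2.35]
```

View pics/a1.png

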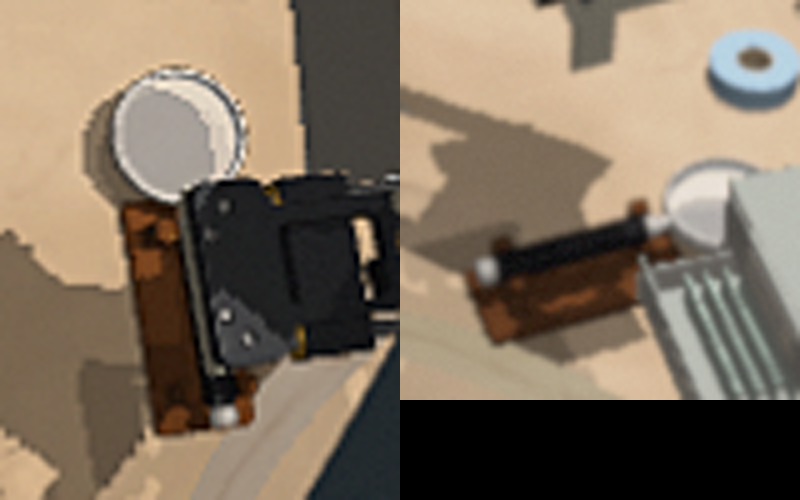

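The gripper is above the handle, seen from the top around (445,195), and the loupe and rest are undisturbed. I'll correct y by −3.8 mm and descend.

```bash
python3 -m creep '[[0.5,0.5,-3.8,10,0],[0.5,0.5,-3.8,30,0],[0.5,0.5,-3.8,50,0],[0.5,0.5,-3.8,70,0],[0.5,0.5,-3.8,90,0],[0.5,0.5,-3.8,105,0],[0.5,0.5,-3.8,115,0],[0.5,0.5,-3.8,120,0],[0.5,0.5,-3.8,120,0],[0.5,0.5,-3.8,120,0]]'
python3 - <<'E'
from h import *
go([539.1,-267.5,28],188.3)
E
```

```text
clock: 3.2
ee_pos: [539.8, -268.9, 81.0]
orientation: [-0.071, 0.997, -0.0, 0.0]
ft_force: [-0.1, 0.1, -0.0]
finger_gap: 0.503
finger_force: 0.0
at [ 539.8 -268.9   81. ] yaw -171.89 shift [ 0.6  1.5 53. ] turn -0.19 tilt [-4.e-04 -5.e-04 -1.e+00] gap 0.5030575610721537 clock 3.2 F [-0.1  0.1 -0. ] [-0.65  0.48  1.59 -0.    1.07 -2.36]
```

```bash
python3 -m creep '[[0.5,0.6,1.4,8,0],[0.5,0.6,1.4,18,0],[0.5,0.6,1.4,28,0],[0.5,0.6,1.4,37,0],[0.5,0.6,1.4,44,0],[0.5,0.6,1.4,50,0],[0.5,0.6,1.4,53,0],[0.5,0.6,1.4,53,0],[0.5,0.6,1.4,53,0]]'
python3 - <<'E'
from h import *
go([539.1,-267.5,28],188.3)
c=cam("side"); d=cam("top")
A=np.zeros((500,800,3),np.uint8)
A[:,:400]=cv2.resize(d["image"][140:240,400:480],(400,500),interpolation=2)
A[:400,400:]=cv2.resize(c["image"][245:345,290:390],(400,400),interpolation=2)
cv2.imwrite("pics/a2.png",A)
E
```

```text
clock: 3.95
ee_pos: [539.2, -267.8, 28.6]
orientation: [-0.071, 0.998, -0.001, 0.001]
ft_force: [-2.5, 2.2, 6.9]
finger_gap: 0.499
finger_force: 0.0
at [ 539.2 -267.8   28.6] yaw -171.9 shift [0.1 0.3 0.6] turn -0.2 tilt [-9.0e-04 -1.4e-03 -1.0e+00] gap 0.499031770290622 clock 3.95 F [-2.5  2.2  6.9] [-0.65  0.54  1.64 -0.    0.96 -2.36]
```

View pics/a2.png

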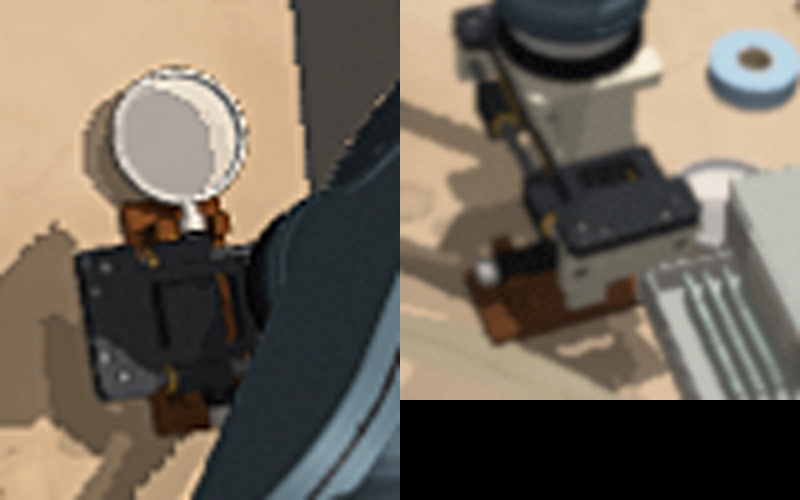

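The fingers straddle the handle between the saddles. The 7 N reading suggests a light touch, possibly on the drawer beside it. I'll raise 2 mm and see whether the force drops.

```bash
python3 -m creep '[[0.5,0,0,0,0]]';  python3 -m creep '[[0.5,0,0,-2,0],[0.5,0,0,-2,0],[0.5,0,0,-2,0]]'; python3 -m creep '[[0.5,0,0,-2,0],[0.5,0,0,-2,0],[0.5,0,0,-2,0]]'
```

```text
clock: 4.13
ee_pos: [539.2, -267.8, 28.6]
orientation: [-0.071, 0.998, -0.001, 0.001]
ft_force: [-3.3, 1.2, 6.6]
finger_gap: 0.499
finger_force: 0.0
clock: 4.38
ee_pos: [538.8, -267.4, 29.5]
orientation: [-0.071, 0.998, 0.0, 0.0]
ft_force: [0.1, -0.5, -0.8]
finger_gap: 0.497
finger_force: 0.0
clock: 4.63
ee_pos: [538.8, -267.4, 31.5]
orientation: [-0.071, 0.998, 0.0, -0.0]
ft_force: [0.6, -0.0, 0.3]
finger_gap: 0.497
finger_force: 0.0
```

```bash
python3 -m creep '[[0.5,0,0,1.2,0],[0.5,0,0,1.2,0],[0.7,0,0,1.2,0],[0.85,0,0,1.2,0],[0.85,0,0,1.2,0],[1,0,0,1.2,0],[1,0,0,1.2,0],[1,0,0,1.2,0],[1,0,0,1.2,0],[1,0,0,1.2,0]]' 40
```

```text
clock: 5.47
ee_pos: [538.8, -267.4, 30.5]
orientation: [-0.071, 0.997, -0.0, 0.0]
ft_force: [0.8, -0.3, -0.1]
finger_gap: 0.167
finger_force: 40.0
```

The gap is 15.5 mm at 40 N, which matches the handle width. Lifting straight up.

```bash
python3 -m creep '[[1,0,0,-2,0],[1,0,0,-5,0],[1,0,0,-10,0],[1,0,0,-17,0],[1,0,0,-26,0],[1,0,0,-36,0],[1,0,0,-46,0],[1,0,0,-55,0],[1,0,0,-60,0],[1,0,0,-60,0]]' 45
python3 -m creep '[[1,0,0,-5,0],[1,0,0,-15,0],[1,0,0,-28,0],[1,0,0,-40,0],[1,0,0,-50,0],[1,0,0,-55,0],[1,0,0,-55,0],[1,0,0,-55,0]]'
cat > meas.py <<'E'
from h import *
# lens measured in top: depth-based segmentation near expected position (xy), heights > zmin
def lens(c,xy,zr,r=48):
    P=cloud(c); m=(np.hypot(P[...,0]-xy[0],P[...,1]-xy[1])<r)&(P[...,2]>zr[0])&(P[...,2]<zr[1])
    X=P[m]; ce=X.mean(0); n=np.linalg.lstsq(np.c_[X[:,:2]-xy,np.ones(len(X))],X[:,2],rcond=None)[0]
    return m,X,n
E
python3 - <<'E'
from meas import *
go([496,201,100],188.3)
c=cam("top"); s=cam("side")
for k in(c,s):
    m,X,n=lens(k,(636,-254),(95,190)); print(len(X),X.mean(0).round(1),"plane slope dx,dy,z0",n.round(3))
A=np.zeros((500,800,3),np.uint8)
A[:,:400]=cv2.resize(c["image"][140:240,400:480],(400,500),interpolation=2)
A[:400,400:]=cv2.resize(s["image"][225:325,290:390],(400,400),interpolation=2)
cv2.imwrite("pics/a3.png",A)
E
```

```text
clock: 6.3
ee_pos: [539.7, -268.0, 92.5]
orientation: [-0.071, 0.997, -0.001, 0.001]
ft_force: [-0.4, 0.2, -2.3]
finger_gap: 0.165
finger_force: 45.0
clock: 6.97
ee_pos: [538.7, -267.4, 145.5]
orientation: [-0.071, 0.998, -0.0, 0.0]
ft_force: [-0.2, -0.2, -1.7]
finger_gap: 0.172
finger_force: 45.0
at [ 538.7 -267.4  145.5] yaw -171.9 shift [-23.7 469.7  45.4] turn -0.2 tilt [-0. -0. -1.] gap 0.17219158064198725 clock 6.9667 F [-0.2 -0.2 -1.7] [-0.65  0.41  1.52 -0.    1.21 -2.36]
771 [ 635.2 -252.8  153.2] plane slope dx,dy,z0 [-2.00000e-03 -5.00000e-03  1.53194e+02]
492 [ 642.4 -260.1  150.9] plane slope dx,dy,z0 [-2.00000e-03  1.90000e-02  1.51011e+02]
```

View pics/a3.png

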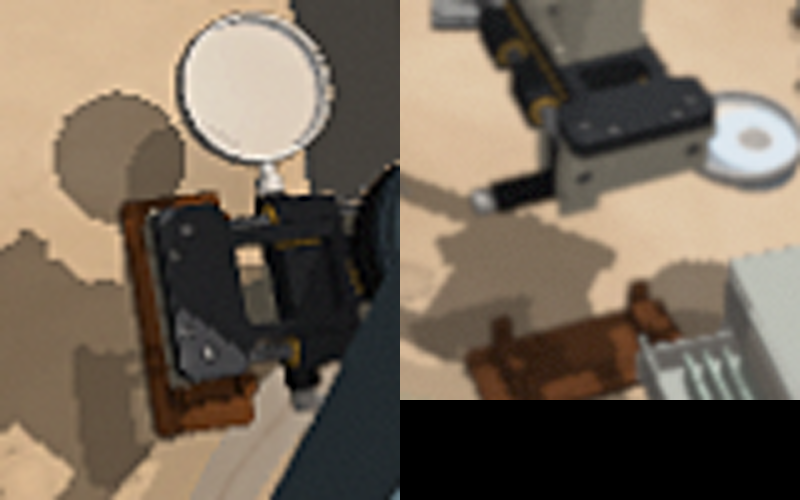

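The loupe is held level, with plane slopes ≈ 0 and the lens ring at about (451,157) in the top view. The rest is empty and still in place. Moving across at this height.

```bash
python3 -m creep '[[1,0,4,0,0],[1,0,12,0,0],[1,-1,24,0,0],[1,-2,40,0,0],[1,-2,60,0,0],[1,-3,84,0,0],[1,-4,110,0,0],[1,-5,138,0,0],[1,-6,166,0,0],[1,-7,194,0,0]]'
python3 -m creep '[[1,-1,28,0,0],[1,-2,56,0,0],[1,-3,84,0,0],[1,-4,112,0,0],[1,-5,140,0,0],[1,-6,166,0,0],[1,-7,190,0,0],[1,-8,210,0,0],[1,-8,226,0,0],[1,-9,238,0,0]]'
python3 -m creep '[[1,-1,10,0,0],[1,-1,20,0,0],[1,-2,28,0,0],[1,-2,34,0,0],[1,-2,37,0,0],[1,-2,38.6,0,0],[1,-2,38.6,0,0],[1,-2,38.6,0,0],[1,-2,38.6,0,0]]'
python3 - <<'E'
from meas import *
go([490,201,104.3],188.3)
c=cam("top"); s=cam("side")
for k in(c,s):
    m,X,n=lens(k,(587,214),(120,190)); print(len(X),X.mean(0).round(1),"plane",n.round(3))
E
```

```text
clock: 7.9
ee_pos: [517.3, -71.5, 145.5]
orientation: [-0.071, 0.997, 0.0, -0.0]
ft_force: [0.2, 0.0, -2.0]
finger_gap: 0.168
finger_force: 45.0
clock: 8.73
ee_pos: [491.9, 165.2, 145.5]
orientation: [-0.072, 0.997, 0.0, -0.0]
ft_force: [0.4, 0.0, -1.8]
finger_gap: 0.165
finger_force: 45.0
clock: 9.48
ee_pos: [490.4, 200.6, 145.4]
orientation: [-0.07, 0.998, -0.0, -0.0]
ft_force: [-0.5, 0.5, -1.8]
finger_gap: 0.169
finger_force: 45.0
at [490.4 200.6 145.4] yaw -171.93 shift [ 0.3  0.4 41.1] turn -0.23 tilt [ 1.e-04 -1.e-04 -1.e+00] gap 0.16886107625510532 clock 9.4833 F [-0.5  0.5 -1.8] [ 0.18  0.29  1.7  -0.    1.15 -1.53]
68 [616.5 224.  152.4] plane [2.38000e-01 8.30000e-02 1.44528e+02]
265 [584.  209.8 151.4] plane [9.00000e-03 3.00000e-02 1.51557e+02]
```

Descend to focal height, then check in both views.

```bash
python3 -m creep '[[1,0.2,0.4,2,0],[1,0.2,0.4,6,0],[1,0.2,0.4,12,0],[1,0.2,0.4,19,0],[1,0.2,0.4,26,0],[1,0.2,0.4,32,0],[1,0.2,0.4,37,0],[1,0.2,0.4,40,0],[1,0.2,0.4,41,0],[1,0.2,0.4,41,0]]'
python3 -m creep '[[1,0,0,0,0],[1,0,0,0,0],[1,0,0,0,0]]'
python3 - <<'E'
from meas import *
go([490,201,104.3],188.3)
c=cam("top"); s=cam("side")
for k in(c,s):
    m,X,n=lens(k,(587,214),(90,135)); print(len(X),X.mean(0).round(1),"plane",n.round(3))
A=np.zeros((600,800,3),np.uint8)
A[:400,:400]=cv2.resize(c["image"][120:220,220:320],(400,400),interpolation=2)
A[:600,400:]=cv2.resize(s["image"][140:230,290:350],(400,600),interpolation=2)
cv2.imwrite("pics/a4.png",A)
E
```

```text
clock: 10.42
ee_pos: [489.9, 201.4, 104.1]
orientation: [-0.071, 0.998, -0.0, -0.0]
ft_force: [0.6, 0.2, -1.9]
finger_gap: 0.168
finger_force: 45.0
clock: 10.67
ee_pos: [490.3, 201.5, 104.8]
orientation: [-0.071, 0.998, 0.0, 0.0]
ft_force: [-1.1, -0.9, -1.4]
finger_gap: 0.166
finger_force: 45.0
at [490.3 201.5 104.8] yaw -171.9 shift [ 0.4 -0.4  0.5] turn -0.2 tilt [-8.e-04  0.e+00 -1.e+00] gap 0.16550114978184158 clock 10.6667 F [-1.1 -0.9 -1.4] [ 0.18  0.34  1.75 -0.    1.05 -1.53]
118 [613.2 223.8 112. ] plane [6.50000e-02 1.40000e-02 1.10195e+02]
262 [584.1 210.5 110.7] plane [5.00000e-03 1.70000e-02 1.10814e+02]
```

View pics/a4.png

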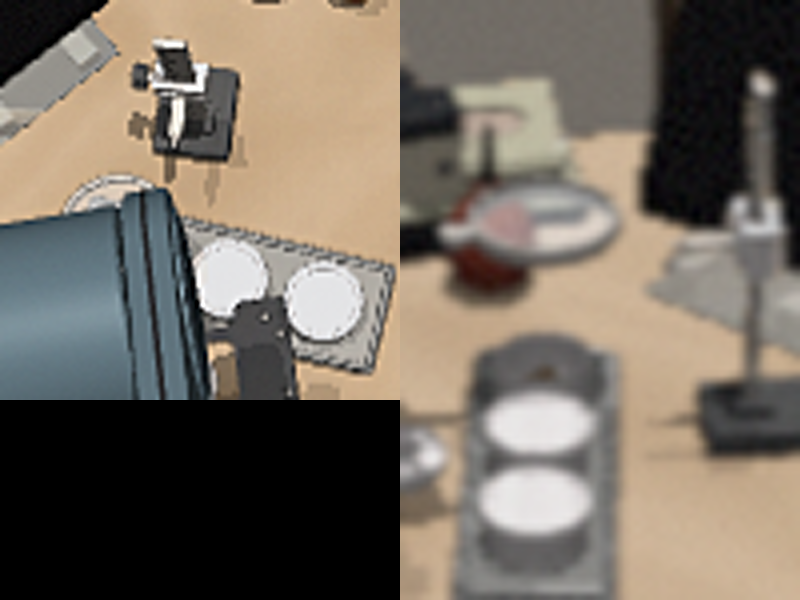

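The side view shows the lens level over the open tin at about (312,173), the lids unmoved, and a clear gap to the pointer and gauge. Last, I'll check centring and depth bias against known heights.

```bash
python3 - <<'E'
from meas import *
import pickle
s=cam("side"); t0=pickle.load(open("top0.pkl","rb")); s0=pickle.load(open("side0.pkl","rb"))
for nm,c in(("top",t0),("side",s0)):
    P=cloud(c)
    def z(x,y,r,lo,hi):
        m=(np.hypot(P[...,0]-x,P[...,1]-y)<r)&(P[...,2]>lo)&(P[...,2]<hi); return m.sum(),P[m][:,2].mean().round(2),np.median(P[m][:,2]).round(2)
    print(nm,"lids(37)",z(560,94,20,25,50),z(574,154,20,25,50),"table(0)",z(620,100,25,-10,10),"base(16)",z(660,165,14,8,24),"lens rest",z(636,-254,30,30,55))
    m=(P[...,0]>638)&(P[...,0]<664)&(abs(P[...,1]-183)<8)&(P[...,2]>95)&(P[...,2]<125)
    print("pointer",m.sum(),P[m].mean(0).round(1))
P=cloud(s); m=((np.hypot(P[...,0]-587,P[...,1]-214)<55)&(P[...,2]>100)&(P[...,2]<120)).astype(np.uint8)
v,u=np.nonzero(m); print("lens mask u",u.min(),u.max(),"v",v.min(),v.max())
for r in range(v.min(),v.max()+1): print(r,u[v==r].min(),u[v==r].max(),end="; ")
# expected outlines: lens at target, z=109
a=np.linspace(0,6.283,90)
def proj(c,X):
    q=X@c["R"].T+c["t"].ravel(); q=q[:,:2]/q[:,2:]; q=q*(1+c["k1"]*(q**2).sum(1,keepdims=True)); return q*[c["mtx"][0,0],c["mtx"][1,1]]+c["mtx"][:2,2]
q=proj(s,np.c_[587+36*np.cos(a),214.7+36*np.sin(a),0*a+109]); print("\nexpected",q.min(0),q.max(0))
print(sense()["ee_pos"])
E
```

```text
top lids(37) (np.int64(193), np.float64(36.41), np.float64(36.39)) (np.int64(192), np.float64(36.53), np.float64(36.5)) table(0) (np.int64(263), np.float64(0.03), np.float64(-0.05)) base(16) (np.int64(56), np.float64(15.71), np.float64(16.1)) lens rest (np.int64(401), np.float64(38.38), np.float64(38.39))
pointer 28 [653.6 182.8 109.1]
side lids(37) (np.int64(79), np.float64(35.54), np.float64(35.55)) (np.int64(72), np.float64(35.49), np.float64(35.48)) table(0) (np.int64(121), np.float64(-1.06), np.float64(-1.06)) base(16) (np.int64(30), np.float64(15.03), np.float64(15.61)) lens rest (np.int64(209), np.float64(38.11), np.float64(38.13))
pointer 19 [652.5 181.9 107.8]
lens mask u 294 322 v 167 179
167 305 316; 168 303 319; 169 302 320; 170 301 321; 171 300 321; 172 300 322; 173 300 322; 174 294 322; 175 295 321; 176 295 321; 177 295 320; 178 295 318; 179 305 316; 
expected [299.36204    167.23490029] [322.34131134 178.60508859]
[490.14424177 201.46313724 104.67653828]
```

The lens outline matches the expected projection to within a pixel, so it is centred. The pointer axis works out at about 108.5, so I'll lower 0.6 mm, settle and hand in.

```bash
python3 -m creep '[[1,0,0,0.3,0],[1,0,0,0.6,0],[1,0,0,0.6,0],[1,0,0,0.6,0],[1,0,0,0.6,0],[1,0,0,0.6,0],[1,0,0,0.6,0],[1,0,0,0.6,0],[1,0,0,0.6,0],[1,0,0,0.6,0]]' 
python3 -c "
from rig import close_job
print(close_job())"
```

```text
clock: 11.65
ee_pos: [490.0, 201.4, 103.8]
orientation: [-0.071, 0.998, -0.0, -0.0]
ft_force: [-0.7, -0.3, -2.2]
finger_gap: 0.17
finger_force: 45.0
the job is handed in; nothing more can be done
None
```

Handed in at 11.65 s with the lens held level and centred over the open tin (tin_3), about 108.5 mm up at my estimate of the pointer's height; on the first descent the gripper lightly touched something, probably the drawer (about 7 N), and I raised it clear before gripping.

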